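# Put the spice jar away and click the pantry keeper shut

## Task

Stand the spice jar with the green cap upright inside the wooden pantry keeper, let go of it, then slide the keeper's white cover shut along its rails until the orange spring tab has clicked down behind the catch, and let go. Feel for the click and push gently: the cover must not be forced or rammed against its end stops. Leave the two other jars and the tin where they stand.

Things in the scene. Friction and masses are not known exactly. Their poses are not given: they have to be found in the camera images.
- keeper: Open wooden box fixed to the counter, 258 long (x) x 168 wide (y) x 91.5 mm high. Origin on the counter: ends at x = -132 and +126, sides at y = -84 and +84 mm. Its +x points the way the cover slides SHUT, z up. Inside: x -124 to +54, y -70 to +70, inner floor at z = 12 mm. Solid catch end from x = 54 to 126, top at z = 74. More than 28 N between cover and keeper counts as forcing.
- keeper_floor (a point): Point on the inner floor, at keeper x = +22 mm, y = 0: a clear place for the jar while the cover is open (the opening reaches from the cover's leading edge to keeper x = +54 mm). Axes as the keeper's. Rail lips stand at z = 91.5 mm, 69 mm to each side.
- rail_mid (a point): Mid-line of the rails, at keeper x = 0, y = 0, z = 80 mm, where the cover's underside slides on the long sides. Rail lips (|y| 69 to 84, z 87.5 to 91.5) hold it down: about 1.5 mm of play upward and to each side, so push it straight along keeper x and keep it level. Axes as the keeper's.
- catch_nominal (a point): Design place (keeper x = 91, y = 0, z = 80 mm) of the catch ledge's back edge. Steel ledge (10 mm ramp facing the cover, 16 mm flat, steep back) and two dark end stops are one strip, really up to 10 mm either way along x, unmeasured: feel for it. Cover meets the stops with its handle at keeper x = 0 plus that shift; the tab drops in 2 mm earlier.
- cover_grip (a point): In the handle of the white cover, 26 mm above the cover's underside (106 above the counter). Cover 230 x 152 x 6 mm, 0.2 kg, loose in the rails, starts 108 to 125 mm open; axes as the keeper's. Dark wooden handle bar: 14 mm thick along x (slide direction), 60 mm along y, top 14 mm above this point, foot 20 below. Cover's leading edge 100 mm ahead in +x, tail 130 behind.
- tab_tip (a point): Top of the tip of the orange sprung tab (24 x 48 mm, in a slot at the cover's leading edge), 96 mm ahead of the handle. Level with the cover when relaxed; rides up to 5 mm (0.1 rad) higher on the ledge. Steady push while sliding 3 to 5 N; climbing the ramp 6 to 11; on the flat 3 to 5; near 0 or less for 1 to 3 mm as it clicks down; then the stops, steep. Keep pushes under 14 N: rail loads add up to the 28.
- jar_center (a point): Centre of the spice jar with the GREEN cap: amber glass, 40 mm diameter, 60 mm high, about 0.12 kg, standing on the counter; this point is 30 mm above its foot. z is the jar's axis.
- jar_red_center (a point): Centre of a like jar with a RED cap, 40 mm diameter, 60 mm high, to be left alone.
- jar_black_center (a point): Centre of a like jar with a BLACK cap, 40 mm diameter, 60 mm high, to be left alone.
- tin_center (a point): Centre of a red-labelled food tin, 72 mm diameter, 100 mm high, to be left alone.
There are look-alikes about, which are no part of the job. What is shaped like the part that bears jar_center but blue is not meant.

How it is judged (in metres and radians):
On the way, in this order (a step that is already met when the one before it is completed fails the run):
1. the green-capped jar stands upright inside the keeper, released (z of jar_center in the frame of keeper between 0.036 and 0.048 m and x of jar_center in the frame of keeper between -0.124 and 0.054 m and y of jar_center in the frame of keeper between -0.07 and 0.07 m and angle between jar_center's own z axis and vertical below 0.2 rad and contact force between the fingers and jar below 0.1 N), for 0.2 s.
2. the cover's tab is bent up, riding on the catch ledge (angle between the z axis of tab_tip and the z axis of cover_grip, either way round above 0.04 rad), for 0.04 s.
At the end, for the whole second after the job is handed in: Cover in its rails and shut (handle within 13 mm of the keeper's origin along the slide, as the catch strip allows), level within 0.05 rad, tab back in line with the cover within 0.03 rad, behind the ledge; green-capped jar upright within 0.2 rad on the keeper floor; both at rest (x of cover_grip in the frame of keeper between -0.013 and 0.013 m and z of cover_grip in the frame of keeper between 0.102 and 0.11 m and angle between the z axis of cover_grip and the z axis of keeper, either way round below 0.05 rad and angle between the z axis of tab_tip and the z axis of cover_grip, either way round below 0.03 rad and linear speed of cover below 0.01 m/s and z of jar_center in the frame of keeper between 0.036 and 0.048 m and x of jar_center in the frame of keeper between -0.124 and 0.054 m and y of jar_center in the frame of keeper between -0.07 and 0.07 m and angle between jar_center's own z axis and vertical below 0.2 rad and linear speed of jar below 0.02 m/s); the robot touches nothing.
It fails at once if the cover is forced: more than 28 N between cover and keeper (contact force between cover and keeper above 28 N).
It fails at once if the red-capped jar is moved more than 25 mm or tipped (distance of jar_red_center from where it was at the start of the episode above 0.025 m or angle between jar_red_center's own z axis and vertical above 0.5 rad).
It fails at once if the black-capped jar is moved more than 25 mm or tipped (distance of jar_black_center from where it was at the start of the episode above 0.025 m or angle between jar_black_center's own z axis and vertical above 0.5 rad).
It fails at once if the tin is moved more than 25 mm or tipped (distance of tin_center from where it was at the start of the episode above 0.025 m or angle between tin_center's own z axis and vertical above 0.5 rad).
It also fails if it takes over 72 s, if anything falls off the work surface, if the arm or the gripper's body presses on something with over 40 N, if the wrist force passes 120 N, or if a joint passes its speed limit or range.

## Robot

A 7-joint arm with a two-finger parallel gripper is mounted at the origin on the work surface. World frame = base frame: x ahead of the robot, y to its left, z up, the work surface at z = 0. Lengths are in mm, angles in rad, forces in N, time in s.
With the tool pointing down it reaches from about 425 to 1025 mm from the base axis. Payload 9.4 kg.
Tool frame: the origin (TCP) lies at the very end of the fingers, on their centre line; the grasp point (between the pads) lies 19 mm behind it; x points along the fingers, y is the direction in which the jaws open and shut, and the axes are right-handed (so a half turn about x gives the same grasp; the last joint's range is limited). The gripper opens to 93 mm and grips with 3 to 60 N. Pads are 15 mm wide; open, the fingers measure 128 mm over their backs; the gripper's body (75 mm by 188 mm) begins 65 mm behind the grasp point.
Start: joints at [1.242, 0.599, -0.003, 1.599, 0.002, 0.943, -0.08], TCP at [180.621, -702.14, 196.918] pointing down, gripper open.
Joint ranges: [-2.57, 2.57], [-0.35, 1.97], [-1.29, 1.29], [0.11, 2.56], [-1.05, 4.19], [0.11, 1.86], [-2.63, 2.63]. Speed limits (rad/s): [2.22, 2.22, 3.01, 3.01, 3.14, 3.14, 3.14].

## Interface

Orientations are given as a unit quaternion [w, x, y, z].
In Python, from plant import robot gives the robot as it stands. The module is installed in compiled form; this text tells all that it offers.
- The arm moves only by the tool step_arm, never from a script. Its argument "plan" is a list of rows, each a list of 2 entries, a list of its own where there are three numbers: the shift along the tool's x, y, z in mm, then the turn, a rotation vector about the tool's x, y, z in degrees. In form: [[[x, y, z], [ax, ay, az]], ...]. A call has 1 to 8 rows; each row shifts and turns the commanded pose from where the row before left it, along the tool's axes as they then stand; what a row does not reach is not made up. A row lasts 1/8 s, in which the tool goes at most 62.5 mm and 10.7 degrees, less where a joint would pass 70% of its speed; a pose out of reach is approached as far as the arm can. A call is refused whole if a number of a shift passes 62.5 or a number of a turn 10.7, either way. A call with a gripper value outside its range is refused whole. "jaw" is the opening in per cent of the stroke, from 0 (shut) to 100 (fully open), set as the call begins (left out, the last holds). The fingers move at their own pace and stop on an object; the grip force is fixed at half the most. Time passes only in rows, so rows that do not move let the fingers close. It gives the time, the measured TCP pose, the force and the opening at its end, in the units of the state.
- robot.sense(): the state, without advancing time (a new reading comes with each control period).
- robot.camera(name): name is "side" or "top"; returns a dict with "image" (480x640x3 uint8, red, green, blue), "z_map" (480x640 float32, mm along the optical axis (not along the pixel's ray), 0 where there is no reading), "vertical_fov" (degrees; the focal length in pixels is half the picture's height over the tangent of half this angle, whatever the lens; pixels are square), "cx", "cy" (the principal point, pixels), "R" (3x3) and "t" (3): a world point X has camera coordinates R X + t. Camera axes: x right, y down, z forward; pixel columns grow to the right and rows downward; lengths in mm; the calibration is good to about 2 mm. A picture is of the moment at which its call begins.
- robot.finish_job(): hands the job in, once; it reports no verdict.
The state is a dict: "t": time; "qpos": joint angles; "dq": joint speeds; "tau": joint torques, N m; "tcp_pos": TCP position; "tool_rot": TCP orientation; "contact_force": force on the tool from outside, world axes, zero at the start; "moment": the same for the moment, N m; "width": finger opening in mm.
Only numpy, scipy, OpenCV 4.12 (cv2) and the standard library are available. Lean on these libraries where they do the work, as an engineer would, in place of code of your own. Each camera call takes 0.05 s, during which the arm holds its last target. There are 200 camera calls.

## Working session

There is one attempt and no reset: what is moved stays moved. The work goes in short steps, Python scripts to look and compute and a tool call to move; the robot and the scene stay as the last step left them, time stands still between calls to the robot, and variables do not carry over. Pictures are saved under pics/ and viewed, about 8 in all and at most 12, crops included, and the job is handed in when it is done.

Besides the shell and the picture viewer there is one more tool, called after "Emit:" as name([rows], argument=value, ...), one row to a line, values as JSON. step_arm: Moves the arm, as the interface text tells. Its arguments: {"type":"object","properties":{"plan":{"type":"array","items":{"type":"array"}},"jaw":{"type":"number"}},"required":["plan"]}

```bash
mkdir -p pics; python3 - <<'E'
from plant import robot
import cv2,numpy as np
s=robot.sense(); print(s)
for n in("side","top"):
    c=robot.camera(n); cv2.imwrite(f"pics/{n}0.png",c["image"][:,:,::-1]); np.savez(f"{n}0.npz",**c)
    print(n,c["vertical_fov"],c["cx"],c["cy"],c["R"],c["t"],-np.array(c["R"]).T@c["t"])
E
```

```text
{'t': 0.0, 'qpos': array([ 1.24232281,  0.600123  , -0.00253274,  1.60012779,  0.00181032,
        0.94289846, -0.07980334]), 'dq': array([-0.0005442 ,  0.00031256,  0.00093125,  0.00014053, -0.00163702,
        0.00093154,  0.00016983]), 'tau': array([ 1.07075034e-04, -7.65065789e+01,  1.49765823e+00, -2.52345425e+01,
       -5.23383601e-02,  1.71352312e-02,  1.78064474e-04]), 'tcp_pos': array([ 180.4528803 , -701.64364179,  196.06243305]), 'tool_rot': array([-0.08826329, -0.70138502, -0.08933444,  0.70163239]), 'contact_force': array([ 0.53761051, -0.44371223,  0.58694795]), 'moment': array([-0.02719182,  0.00088576, -0.0004634 ]), 'width': 92.72893487613905}
side 54.6610916399077 320.1473722578642 238.13130863691052 [[-0.98297535 -0.18370918  0.00322628]
 [-0.1289866   0.67745273 -0.72416867]
 [ 0.13085078 -0.71225609 -0.68961535]] [563.455749   148.3338383  884.69117535] [457.23365829 633.14950678 715.69746974]
top 51.64312309460445 317.2860455174692 234.48965076532357 [[-0.01281292 -0.9999024   0.00556939]
 [-0.9908718   0.01194929 -0.13427695]
 [ 0.13419729 -0.00723903 -0.99092819]] [ -8.58434715 595.3322341  866.84806073] [473.45926933  -9.42216463 938.97138586]
```

View pics/top0.png

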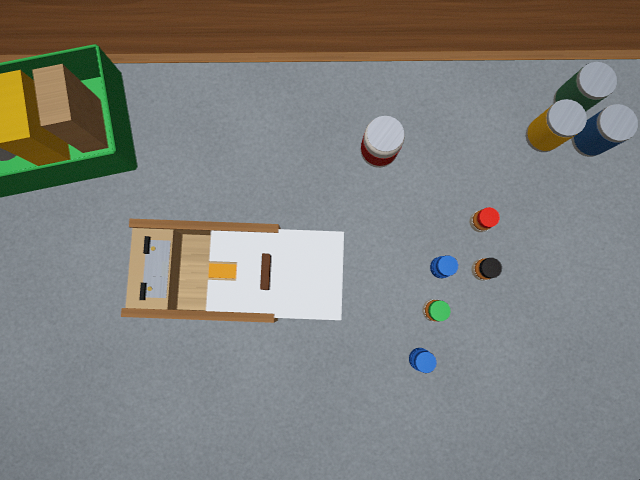

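View pics/side0.png

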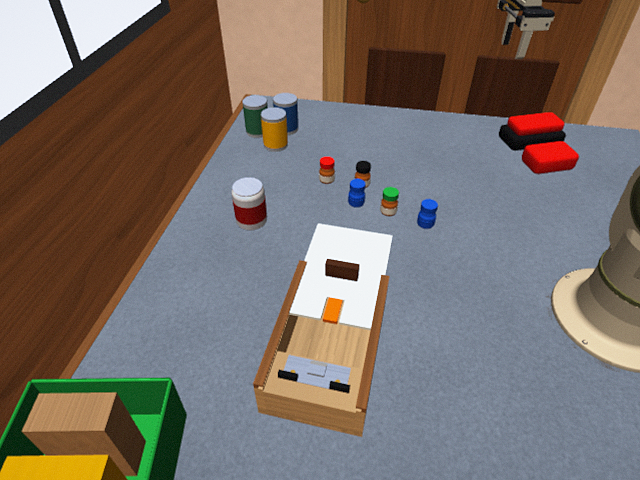

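The top view shows the green cap at (438,310), the handle at (266,271), the tab at (222,270) and the catch strip near (155,268). In the side view the green cap is at (390,193), the handle at (342,270) and the tab at (333,310). The keeper's +x points to world +y.

```bash
cat > h.py <<'E'
import numpy as np,cv2
from scipy.spatial.transform import Rotation as Ro
def load(n):
    c=np.load(n+".npz"); return {k:c[k] for k in c.files}
def f(c): return 240/np.tan(np.radians(float(c["vertical_fov"])/2))
def cloud(c):
    v,u=np.mgrid[:480,:640]; z=c["z_map"]; F=f(c)
    p=np.stack([(u-c["cx"])/F*z,(v-c["cy"])/F*z,z],-1)
    return (p-c["t"])@c["R"]
def ray(c,u,v,h):
    d=np.array([(u-c["cx"])/f(c),(v-c["cy"])/f(c),1])@c["R"]; o=-c["R"].T@c["t"]
    return o+d*(h-o[2])/d[2]
def tri(cs,uvs):
    A=[];b=[]
    for c,(u,v) in zip(cs,uvs):
        d=np.array([(u-c["cx"])/f(c),(v-c["cy"])/f(c),1])@c["R"]; d/=np.linalg.norm(d)
        M=np.eye(3)-np.outer(d,d); A.append(M); b.append(M@(-c["R"].T@c["t"]))
    return np.linalg.solve(sum(A),sum(b))
def hsv(c): return cv2.cvtColor(c["image"],cv2.COLOR_RGB2HSV)
def state(s):
    R=Ro.from_quat(s["tool_rot"],scalar_first=True).as_matrix()
    print("t",s["t"],"tcp",s["tcp_pos"].round(1),"F",s["contact_force"].round(1),"w",round(s["width"],1)); print(R.round(4))
    return R
E
cat > m.py <<'E'
from h import *
import sys
tag=sys.argv[1]
C={n:load(n+tag) for n in("top","side")}
for n,c in C.items():
    P=cloud(c); H=hsv(c); ok=c["z_map"]>0
    h,s,v=H[...,0].astype(int),H[...,1],H[...,2]
    x,y,z=P[...,0],P[...,1],P[...,2]
    near=ok&(x>300)&(x<760)&(y<420)&(y>-450)
    M={"green":near&(h>45)&(h<75)&(s>120)&(y<0),"red":near&((h<4)|(h>176))&(s>200)&(v>180)&(y<-120),"black":near&(v<60)&(y<-150)&(z>30)}
    for k,m in M.items():
        p=P[m]
        if len(p)<15: continue
        zt=np.percentile(p[:,2],90); q=p[p[:,2]>zt-4]
        (cx,cy),r=cv2.minEnclosingCircle(q[:,:2].astype(np.float32)); vv,uu=np.nonzero(m)
        print(n,k,len(p),"ztop %.1f"%zt,"med",np.median(q,0).round(1),"circ %.1f %.1f r %.1f"%(cx,cy,r))
    kk=near&(y>-150)
    for k,m in {"handle":kk&(z>110)&(z<126)&(v<140)&(x<620),"tab":kk&(h>8)&(h<22)&(s>200)&(v>180)&(z>70),"cover":kk&(s<25)&(v>190)&(z>70)&(z<96)&(x<580)}.items():
        p=P[m]
        if len(p)<15: continue
        r=cv2.minAreaRect(p[:,:2].astype(np.float32)); print(n,k,len(p),"z %.1f"%np.median(p[:,2]),"med",np.median(p,0).round(1),"rect",np.round(r[0],1),np.round(r[1],1),round(r[2],2))
E
python3 m.py 0; python3 - <<'E'
from h import *
from plant import robot
state(robot.sense())
E
```

```text
top green 353 ztop 62.2 med [ 456.1 -228.5   60.5] circ 455.8 -228.7 r 17.8
top red 281 ztop 62.4 med [ 620.5 -324.3   60.6] circ 620.9 -325.3 r 17.4
top black 358 ztop 62.2 med [ 530.3 -322.9   60.5] circ 530.1 -323.6 r 17.9
top handle 312 z 120.1 med [523.1  71.6 120.1] rect [524.7  71.8] [14.1 59.5] 86.66
top tab 261 z 86.7 med [529.5 150.8  86.7] rect [528.7 148.6] [45.6 22.6] 88.83
top cover 9119 z 86.3 med [510.4  42.2  86.3] rect [513.3 111.3] [341.4 135.4] 89.35
side green 186 ztop 60.3 med [ 451.4 -225.6   58.9] circ 451.5 -227.8 r 20.4
side red 92 ztop 60.7 med [ 616.5 -322.4   59. ] circ 617.7 -323.5 r 19.5
side black 163 ztop 60.2 med [ 525.4 -319.8   59. ] circ 595.1 -329.7 r 196.2
side handle 297 z 118.4 med [519.4  78.4 118.4] rect [520.1  74.5] [15.7 58.8] 87.06
side tab 305 z 85.6 med [524.5 151.2  85.6] rect [529.9 199.4] [147.2  71.9] 88.16
side cover 5729 z 85.4 med [505.8  68.   85.4] rect [517.  107.6] [330.9 141.6] 87.07
t 0.1 tcp [ 180.5 -701.7  196.2] F [ 0.2  0.2 -0.2] w 93.1
[[-5.000e-04  2.492e-01 -9.685e-01]
 [ 1.300e-03 -9.685e-01 -2.492e-01]
 [-1.000e+00 -1.400e-03  1.000e-04]]
```

```bash
python3 - <<'E'
from h import *
for n in("top0","side0"):
    c=load(n);P=cloud(c);H=hsv(c);h,s,v=[H[...,i].astype(int) for i in range(3)];x,y,z=[P[...,i] for i in range(3)]
    off=0 if n[0]=='t' else -1.5
    b=(c["z_map"]>0)&(h>100)&(h<130)&(s>150)&(x>330)&(x<600)&(y<-100)&(y>-350)&(z>56)
    cn,l,st,ce=cv2.connectedComponentsWithStats(b.astype(np.uint8))
    for i in range(1,cn):
        if st[i,4]>20: print(n,"blue",st[i,4],P[l==i].mean(0).round(1))
    lip=(c["z_map"]>0)&(z>88.8+off)&(z<95+off)&(x>380)&(x<660)&(y>0)&(y<400)&(s>60)&(v<200)
    for nm,m in(("x+",lip&(x>560)),("x-",lip&(x<480))):
        p=P[m]
        if len(p)<20: continue
        vx,vy,x0,y0=cv2.fitLine(p[:,:2].astype(np.float32),cv2.DIST_HUBER,0,.01,.01).ravel()
        print(n,"lip",nm,len(p),"ang",np.degrees(np.arctan2(vy,vx)).round(2),"x at y=170: %.1f"%(x0+vx/vy*(170-y0)),"y range",np.percentile(p[:,1],[1,50,99]).round(1),"z",np.median(p[:,2]).round(1))
    # profile along y near the midline
    for X in (505,525,555):
        m=(abs(x-X)<4)&(y>60)&(y<330)&(c["z_map"]>0)
        yy,zz=y[m],z[m]; o=[]
        for a in range(90,326,5):
            k=(yy>=a)&(yy<a+5)
            if k.any(): o.append(f"{a}:{np.median(zz[k]):.0f}")
        print(n,X," ".join(o))
E
```

```text
top0 blue 317 [ 534.6 -246.2   60.1]
top0 blue 341 [ 367.8 -200.    59.9]
top0 lip x+ 1259 ang 87.14 x at y=170: 606.1 y range [ 53.9 179.5 307. ] z 92.0
top0 lip x- 1320 ang 87.04 x at y=170: 453.2 y range [ 62.6 190.1 314.1] z 91.7
top0 505 90:86 95:87 100:87 105:86 110:87 115:86 120:86 125:86 130:87 135:86 140:87 145:87 150:86 155:87 160:86 165:86 170:86 185:13 190:13 195:13 200:12 205:12 210:12 215:13 220:13 225:12 230:12 235:13 240:44 245:75 250:75 255:76 260:75 265:76 270:76 275:76 280:86 285:88 290:75 295:74 300:74 305:75 310:76
top0 525 90:87 95:86 100:87 105:87 110:87 115:86 120:86 125:86 130:86 135:87 140:87 145:87 150:87 155:87 160:87 165:86 170:87 185:13 190:13 195:14 200:11 205:12 210:13 215:13 220:12 225:12 230:12 235:12 240:47 245:77 250:77 255:80 260:81 265:79 270:76 275:75 280:74 285:74 290:75 295:74 300:74 305:74 310:75
top0 555 90:86 95:87 100:87 105:87 110:86 115:86 120:86 125:86 130:86 135:87 140:86 145:86 150:87 155:86 160:87 165:87 175:14 180:13 185:12 190:13 195:13 200:12 205:13 210:12 215:12 220:13 225:13 230:12 235:19 240:54 245:75 250:76 255:75 260:76 265:7
[... 498 characters left out ...]
 255:74 260:75 265:74 270:75 275:74 280:79 285:80 290:74 295:74 300:73 305:74 310:74 315:37 320:-1 325:-1
side0 525 90:86 95:85 100:85 105:85 110:85 115:86 120:86 125:84 130:13 135:84 140:85 145:84 150:84 155:84 160:14 165:84 170:80 175:12 180:12 185:11 190:11 195:12 200:11 205:11 240:74 245:75 250:77 255:80 260:79 265:80 270:75 275:75 280:75 285:74 290:74 295:73 300:73 305:74 310:48 315:34 320:0 325:0
side0 555 90:86 95:86 100:86 105:85 110:86 115:86 120:84 125:14 130:13 135:85 140:84 145:14 150:85 155:85 160:49 165:84 170:81 175:12 180:12 185:12 190:12 195:11 200:12 240:74 245:74 250:74 255:75 260:74 265:75 270:75 275:74 280:78 285:75 290:74 295:74 300:73 305:73 310:42 315:-0 320:-0 325:-0
```

Emit:
step_arm([
  [[0,-39,-38],[0,0,0]],
  [[0,-39,-38],[0,0,0]],
  [[0,-39,-38],[0,0,0]],
  [[0,-39,-38],[0,0,0]],
  [[0,-39,-38],[0,0,0]],
  [[0,-39,-38],[0,0,0]],
  [[0,-39,-38],[0,0,0]],
  [[0,-39,-38],[0,0,0]],
], jaw=100)

```text
t: 1.1
tcp_pos: [397.9, -322.6, 196.8]
tool_rot: [-0.089, -0.701, -0.089, 0.702]
contact_force: [1.4, -0.3, -0.0]
width: 92.8
```

Emit:
step_arm([
  [[0,-39,-38.5],[0,0,0]],
  [[0,-39,-38.5],[0,0,0]],
  [[30,0,0],[0,0,0]],
  [[40,0,0],[0,0,0]],
  [[40,0,0],[0,0,0]],
  [[25,0,0],[0,0,0]],
  [[0,0,0],[0,0,0]],
])

```text
t: 1.98
tcp_pos: [451.3, -228.9, 60.3]
tool_rot: [-0.088, -0.7, -0.09, 0.703]
contact_force: [-0.3, 1.3, -1.0]
width: 92.9
```

```bash
python3 - <<'E'
from h import *
from plant import robot
c=robot.camera("top"); d=robot.camera("side"); state(robot.sense())
a=cv2.resize(c["image"][220:400,350:550],None,fx=2,fy=2); b=cv2.resize(d["image"][100:280,280:480],None,fx=2,fy=2)
cv2.imwrite("pics/g1.png",np.hstack([a,b])[:,:,::-1])
E
```

```text
t 2.075 tcp [ 452.5 -229.6   62.3] F [-0.7  0.4  0.2] w 93.0
[[-3.000e-04  2.491e-01 -9.685e-01]
 [ 1.000e-04 -9.685e-01 -2.491e-01]
 [-1.000e+00 -1.000e-04  2.000e-04]]
```

View pics/g1.png

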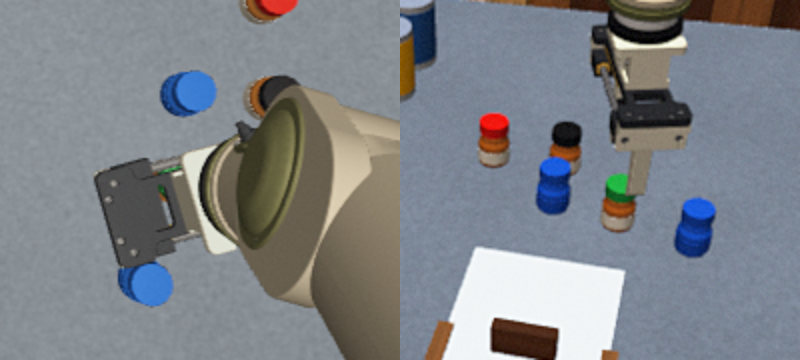

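The crops show the green jar standing between the open fingers: its cap is at about (620,190) in the right half and the near finger is at (637,175). The other jars are clear, so I'll go down and grip.

Emit:
step_arm([
  [[25,0,0],[0,0,0]],
  [[24,0,-1],[0,0,0]],
  [[0,0,0],[0,0,0]],
])

```text
t: 2.45
tcp_pos: [453.4, -229.2, 13.1]
tool_rot: [-0.089, -0.701, -0.089, 0.702]
contact_force: [-0.5, 0.1, 0.7]
width: 92.9
```

Emit:
step_arm([
  [[0,0,0],[0,0,0]],
  [[0,0,0],[0,0,0]],
  [[0,0,0],[0,0,0]],
  [[0,0,0],[0,0,0]],
  [[0,0,0],[0,0,0]],
  [[0,0,0],[0,0,0]],
], jaw=20)

```text
t: 3.2
tcp_pos: [453.4, -229.2, 12.9]
tool_rot: [-0.089, -0.701, -0.089, 0.702]
contact_force: [-0.3, -0.2, 1.3]
width: 37.4
```

Emit:
step_arm([
  [[0,0,0],[0,0,0]],
  [[-10,0,0],[0,0,0]],
  [[-25,0,0],[0,0,0]],
  [[-40,0,0],[0,0,0]],
  [[-40,0,0],[0,0,0]],
  [[-45,0,0],[0,0,0]],
  [[0,0,0],[0,0,0]],
])

```text
t: 4.08
tcp_pos: [454.8, -229.9, 176.4]
tool_rot: [0.09, 0.703, 0.088, -0.7]
contact_force: [0.3, -0.3, -1.9]
width: 36.1
```

```bash
python3 - <<'E'
from h import *
from plant import robot
c=robot.camera("top"); d=robot.camera("side"); s=robot.sense(); state(s)
np.savez("side1.npz",**d)
b=cv2.resize(d["image"][60:260,240:500],None,fx=3,fy=3)
cv2.imwrite("pics/g2.png",b[:,:,::-1])
P=cloud(d);H=hsv(d);h,sa,v=[H[...,i].astype(int) for i in range(3)]
m=(h>45)&(h<75)&(sa>120)&(P[...,1]<0)&(abs(P[...,0]-453)<80)&(d["z_map"]>0);p=P[m];print(len(p),np.percentile(p,[5,50,95],axis=0).round(1)); 
E
```

```text
t 4.175 tcp [ 453.1 -229.2  173.3] F [-0.3  0.1 -2.7] w 35.9
[[ 7.000e-04  2.491e-01 -9.685e-01]
 [-4.000e-04 -9.685e-01 -2.491e-01]
 [-1.000e+00  6.000e-04 -6.000e-04]]
90 [[ 456.2 -247.1  207.6]
 [ 462.2 -218.   220.4]
 [ 474.5 -169.8  350.4]]
```

View pics/g2.png

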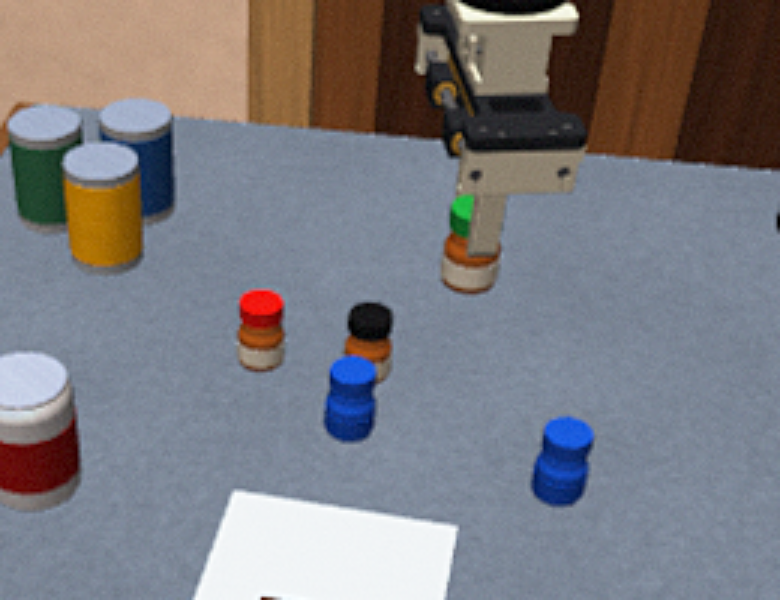

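The jar is held upright, cap at about (463,215) and foot at about (470,290) in the crop. But the width is shrinking slowly (37.4 to 35.9), so I'll check for slip before moving on.

```bash
cat > slip.py <<'E'
from h import *
from plant import robot
d=robot.camera("side"); s=robot.sense(); print(s["t"],s["tcp_pos"].round(1),s["width"].round(1),s["contact_force"].round(1))
P=cloud(d);H=hsv(d);h,sa,v=[H[...,i].astype(int) for i in range(3)]
t=s["tcp_pos"]; near=(np.hypot(P[...,0]-t[0]+2,P[...,1]-t[1])<24)&(d["z_map"]>0)&(P[...,2]<t[2]+80)&(P[...,2]>t[2]-60)
g=P[near&(h>45)&(h<75)&(sa>120)]; print("cap z-tcp",np.percentile(g[:,2],[2,50,98]).round(1)-t[2].round(1),"xy",np.median(g,0)[:2].round(1))
b=P[near&(P[...,2]<t[2]+15)]; print("low z-tcp",np.percentile(b[:,2],[0,2,5]).round(1)-t[2].round(1),"x of low part",np.percentile(b[b[:,2]<t[2]-2][:,0],[2,50,98]).round(1) if (b[:,2]<t[2]-2).sum() else None)
E
python3 slip.py; python3 slip.py
```

```text
Traceback (most recent call last):
  File "slip.py", line 3, in <module>
    d=robot.camera("side"); s=robot.sense(); print(s["t"],s["tcp_pos"].round(1),s["width"].round(1),s["contact_force"].round(1))
                                                                                ^^^^^^^^^^^^^^^^
AttributeError: 'float' object has no attribute 'round'
Traceback (most recent call last):
  File "slip.py", line 3, in <module>
    d=robot.camera("side"); s=robot.sense(); print(s["t"],s["tcp_pos"].round(1),s["width"].round(1),s["contact_force"].round(1))
                                                                                ^^^^^^^^^^^^^^^^
AttributeError: 'float' object has no attribute 'round'
```

```bash
sed -i 's/s\["width"\].round(1)/round(s["width"],1)/' slip.py; python3 slip.py; python3 slip.py
```

```text
4.325 [ 452.6 -228.9  171.8] 36.2 [ 0.2  0.2 -2. ]
cap z-tcp [33.1 45.3 48.1] xy [ 461.1 -219.3]
low z-tcp [-13.2 -11.9 -11.1] x of low part [431.6 449.8 467.9]
4.375 [ 452.7 -228.9  171.8] 36.4 [ 0.2 -0.3 -1.6]
cap z-tcp [32.8 45.2 48.2] xy [ 461.1 -218.6]
low z-tcp [-13.3 -12.5 -11.1] x of low part [430.8 450.5 468.1]
```

Emit:
step_arm([
  [[0,0,0],[-10.4,0,0]],
  [[0,0,0],[-10.4,0,0]],
  [[0,0,0],[-10.4,0,0]],
  [[0,0,0],[-10.4,0,0]],
  [[0,0,0],[-10.4,0,0]],
  [[0,0,0],[-10.4,0,0]],
  [[0,0,0],[-10.4,0,0]],
  [[0,0,0],[0,0,0]],
])

```text
t: 5.38
tcp_pos: [452.9, -229.2, 171.9]
tool_rot: [-0.487, -0.512, -0.488, 0.512]
contact_force: [0.0, 0.1, -2.1]
width: 36.4
```

```bash
python3 - <<'E'
from h import *
from plant import robot
s=robot.sense();R=state(s);print("tool shift",(R.T@(np.array([529.3,208.8,172])-s["tcp_pos"])).round(1),s["qpos"].round(2))
E
```

```text
t 5.375 tcp [ 452.9 -229.2  171.9] F [ 0.   0.1 -2.1] w 36.4
[[-0.0016  0.9988 -0.0498]
 [ 0.0014 -0.0498 -0.9988]
 [-1.     -0.0016 -0.0013]]
tool shift [ 4.000e-01  5.450e+01 -4.413e+02] [ 0.67  0.4  -0.42  2.1   0.25  0.69  0.03]
```

Emit:
step_arm([
  [[0,5.5,-44],[0,0,0]],
  [[0,5.5,-44],[0,0,0]],
  [[0,5.5,-44],[0,0,0]],
  [[0,5.5,-44],[0,0,0]],
  [[0,5.5,-44],[0,0,0]],
  [[0,5.5,-44],[0,0,0]],
  [[0,5.5,-44],[0,0,0]],
  [[0,5.5,-44],[0,0,0]],
])

```text
t: 6.38
tcp_pos: [514.3, 121.6, 172.4]
tool_rot: [-0.486, -0.513, -0.487, 0.513]
contact_force: [0.5, 0.1, -1.8]
width: 36.4
```

Emit:
step_arm([
  [[0,5,-44],[0,0,0]],
  [[0,5.5,-45],[0,0,0]],
  [[0,0,0],[0,0,0]],
  [[0,0,0],[0,0,0]],
])

```text
t: 6.88
tcp_pos: [528.6, 208.0, 172.2]
tool_rot: [-0.487, -0.512, -0.487, 0.513]
contact_force: [-0.5, 0.2, -1.4]
width: 36.3
```

```bash
python3 slip.py; python3 - <<'E'
from h import *
from plant import robot
s=robot.sense();R=state(s);print("tool shift",(R.T@(np.array([529.3,208.8,26])-s["tcp_pos"])).round(1),s["qpos"].round(2))
c=robot.camera("top"); d=robot.camera("side")
a=cv2.resize(c["image"][180:360,90:290],None,fx=2,fy=2); b=cv2.resize(d["image"][240:420,220:420],None,fx=2,fy=2)
cv2.imwrite("pics/g3.png",np.hstack([a,b])[:,:,::-1])
E
```

```text
6.925 [528.8 207.3 172.3] 36.3 [ 0.2  0.4 -1.5]
cap z-tcp [33.9 46.3 48.5] xy [526.6 215.2]
low z-tcp [-13.1 -11.3  -8.9] x of low part [506.8 523.9 545.5]
t 6.925 tcp [528.8 207.3 172.3] F [ 0.2  0.4 -1.5] w 36.3
[[-0.0012  0.9987 -0.0511]
 [-0.0013 -0.0511 -0.9987]
 [-1.     -0.0011  0.0013]]
tool shift [146.3   0.6  -1.7] [-0.17  0.47 -0.43  1.97  0.28  0.76 -0.82]
```

View pics/g3.png

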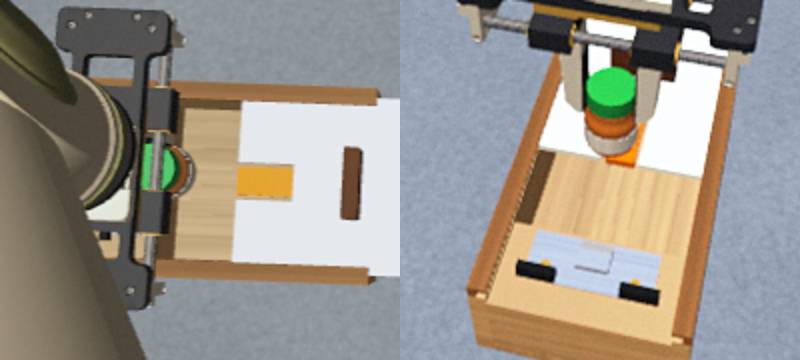

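The jar hangs upright above the open end: its green cap is at (155,165) in the top crop, clear of the cover edge at x≈238, and at (612,95) in the side crop, centred between the rails. I'll lower it now.

Emit:
step_arm([
  [[40,0,-1],[0,0,0]],
  [[40,0.5,0],[0,0,0]],
  [[30,0,0],[0,0,0]],
  [[20,0,0],[0,0,0]],
  [[8,0,0],[0,0,0]],
  [[3,0,0],[0,0,0]],
  [[0,0,0],[0,0,0]],
  [[0,0,0],[0,0,0]],
])

```text
t: 8.02
tcp_pos: [530.1, 209.6, 32.7]
tool_rot: [0.488, 0.512, 0.488, -0.512]
contact_force: [-0.0, 0.6, -1.3]
width: 36.2
```

Emit:
step_arm([
  [[3,0,0],[0,0,0]],
  [[2,0,0],[0,0,0]],
  [[1,0,0],[0,0,0]],
  [[0,0,0],[0,0,0]],
])

```text
t: 8.52
tcp_pos: [529.6, 209.6, 25.7]
tool_rot: [-0.488, -0.512, -0.488, 0.512]
contact_force: [-0.1, -0.9, -1.3]
width: 36.0
```

Emit:
step_arm([
  [[1,0,0],[0,0,0]],
  [[0,0,0],[0,0,0]],
])

```text
t: 8.78
tcp_pos: [529.7, 209.6, 24.9]
tool_rot: [0.488, 0.512, 0.488, -0.512]
contact_force: [-0.4, -0.4, -1.1]
width: 36.2
```

Emit:
step_arm([
  [[1,0,0],[0,0,0]],
  [[0,0,0],[0,0,0]],
])

```text
t: 9.02
tcp_pos: [529.9, 209.7, 24.8]
tool_rot: [0.488, 0.512, 0.488, -0.512]
contact_force: [-1.6, -1.8, 11.2]
width: 36.1
```

Contact with the floor is confirmed (11 N upward), so I'll release and lift.

Emit:
step_arm([
  [[-0.7,0,0],[0,0,0]],
  [[0,0,0],[0,0,0]],
  [[0,0,0],[0,0,0]],
  [[0,0,0],[0,0,0]],
  [[0,0,0],[0,0,0]],
  [[0,0,0],[0,0,0]],
], jaw=72)

```text
t: 9.78
tcp_pos: [529.7, 209.6, 24.6]
tool_rot: [-0.488, -0.512, -0.488, 0.512]
contact_force: [0.6, -0.0, -0.1]
width: 66.8
```

Emit:
step_arm([
  [[-10,0,0],[0,0,0]],
  [[-30,0,0],[0,0,0]],
  [[-40,0,0],[0,0,0]],
  [[-40,0,0],[0,0,0]],
  [[-30,0,0],[0,0,0]],
  [[0,0,0],[0,0,0]],
])

```text
t: 10.52
tcp_pos: [530.9, 210.1, 177.5]
tool_rot: [0.488, 0.514, 0.487, -0.51]
contact_force: [-0.3, 0.2, -0.3]
width: 66.9
```

```bash
python3 - <<'E'
from h import *
from plant import robot
c=robot.camera("top"); d=robot.camera("side"); s=robot.sense();R=state(s)
np.savez("side2.npz",**d);np.savez("top2.npz",**c)
a=cv2.resize(c["image"][180:360,90:290],None,fx=2,fy=2); b=cv2.resize(d["image"][240:420,220:420],None,fx=2,fy=2)
cv2.imwrite("pics/g4.png",np.hstack([a,b])[:,:,::-1])
o=np.array([528.3,188.8]);A=np.array([[.0488,.9988],[-.9988,.0488]])
for n,e in(("top",c),("side",d)):
    P=cloud(e);H=hsv(e);h,sa,v=[H[...,i].astype(int) for i in range(3)]
    m=(h>45)&(h<75)&(sa>120)&(e["z_map"]>0)&(P[...,1]<300)&(P[...,1]>150)&(P[...,0]<600);p=P[m]
    if len(p): print(n,len(p),"cap z",np.percentile(p[:,2],[5,50,95]).round(1),"keeper xy",(A@(np.median(p[p[:,2]>np.percentile(p[:,2],95)-3],0)[:2]-o)).round(1))
H=np.array([522.4,73.1]);print("handle",A@(H-o))
for k in(-150,-116,0): print(k,(o+k*A[0]).round(1))
E
```

```text
t 10.625 tcp [529.6 209.2 174.8] F [ 0.1 -0.3 -0.3] w 67.1
[[ 4.000e-04  9.988e-01 -4.860e-02]
 [-1.000e-04 -4.860e-02 -9.988e-01]
 [-1.000e+00  4.000e-04  1.000e-04]]
top 370 cap z [66.6 72.3 75.4] keeper xy [20.  -3.6]
side 434 cap z [61.9 71.3 76.4] keeper xy [33.2 -0.6]
handle [-115.84908    0.24676]
-150 [521.  39.]
-116 [522.6  72.9]
0 [528.3 188.8]
```

View pics/g4.png

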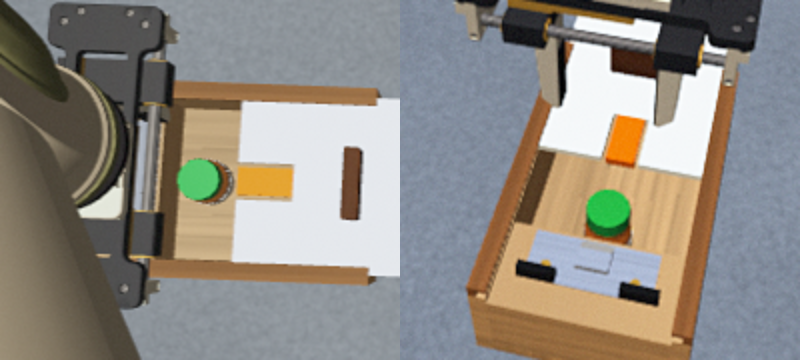

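The jar stands upright and clear at keeper x ≈ 20 (cap at (200,180) in the top crop and (608,212) in the side crop, top at z≈72–75). Next I'll bring the closed fingers down behind the handle.

Emit:
step_arm([
  [[0,0,42.5],[0,0,0]],
  [[0,0,42.5],[0,0,0]],
  [[0,0,42.5],[0,0,0]],
  [[0,0,43],[0,0,0]],
  [[0,0,0],[0,0,0]],
  [[30,0,0],[0,0,0]],
  [[30,0,0],[0,0,0]],
  [[10,0,0],[0,0,0]],
], jaw=0)

```text
t: 11.62
tcp_pos: [520.1, 40.1, 102.6]
tool_rot: [-0.487, -0.511, -0.489, 0.513]
contact_force: [0.3, -0.2, 1.1]
width: 0.7
```

Emit:
step_arm([
  [[8,0,0],[0,0,0]],
  [[2,0,0],[0,0,0]],
  [[0,0,0],[0,0,0]],
  [[0,0,0],[0,0,0]],
])

```text
t: 12.12
tcp_pos: [521.8, 39.3, 95.2]
tool_rot: [0.488, 0.512, 0.487, -0.512]
contact_force: [-0.4, 0.3, -0.3]
width: 0.1
```

Emit:
step_arm([
  [[0,0,-4],[0,0,0]],
  [[0,0,-4],[0,0,0]],
  [[0,0,-4],[0,0,0]],
  [[0,0,-2],[0,0,0]],
  [[0,0,-1],[0,0,0]],
  [[0,0,-1],[0,0,0]],
])

```text
t: 12.88
tcp_pos: [522.2, 55.2, 94.6]
tool_rot: [-0.488, -0.512, -0.488, 0.512]
contact_force: [0.9, -0.3, -0.1]
width: 0.2
```

Emit:
step_arm([
  [[0,0,-1],[0,0,0]],
  [[0,0,-1],[0,0,0]],
  [[0,0,-1],[0,0,0]],
])

```text
t: 13.25
tcp_pos: [522.3, 57.7, 94.6]
tool_rot: [-0.488, -0.512, -0.488, 0.512]
contact_force: [0.1, -2.9, 1.4]
width: 0.4
```

Emit:
step_arm([
  [[0,0,-1],[0,0,0]],
  [[0,0,-1],[0,0,0]],
  [[0,0,-1],[0,0,0]],
])

```text
t: 13.62
tcp_pos: [522.5, 61.3, 94.6]
tool_rot: [-0.488, -0.512, -0.488, 0.512]
contact_force: [-0.8, -2.5, 0.4]
width: 0.1
```

Emit:
step_arm([
  [[0,0,-2],[0,0,0]],
  [[0,0,-3],[0,0,0]],
  [[0,0,-4],[0,0,0]],
  [[0,0,-4],[0,0,0]],
  [[0,0,-4],[0,0,0]],
  [[0,0,-4],[0,0,0]],
  [[0,0,-3],[0,0,0]],
  [[0,0,-2],[0,0,0]],
])

```text
t: 14.62
tcp_pos: [523.8, 87.4, 94.6]
tool_rot: [-0.488, -0.512, -0.488, 0.512]
contact_force: [-0.9, -2.6, 0.9]
width: 0.3
```

Emit:
step_arm([
  [[0,0,-2],[0,0,0]],
  [[0,0,-3],[0,0,0]],
  [[0,0,-4],[0,0,0]],
  [[0,0,-4],[0,0,0]],
  [[0,0,-4],[0,0,0]],
  [[0,0,-4],[0,0,0]],
  [[0,0,-3],[0,0,0]],
  [[0,0,-2],[0,0,0]],
])

```text
t: 15.62
tcp_pos: [525.0, 113.4, 94.6]
tool_rot: [-0.488, -0.512, -0.488, 0.512]
contact_force: [-0.6, -2.4, 0.2]
width: 0.7
```

Emit:
step_arm([
  [[0,0,-2],[0,0,0]],
  [[0,0,-2],[0,0,0]],
  [[0,0,-2],[0,0,0]],
  [[0,0,-1.5],[0,0,0]],
  [[0,0,-1],[0,0,0]],
  [[0,0,-1],[0,0,0]],
])

```text
t: 16.38
tcp_pos: [525.5, 122.7, 94.6]
tool_rot: [-0.488, -0.512, -0.488, 0.512]
contact_force: [0.2, -1.8, 0.6]
width: 0.6
```

Emit:
step_arm([
  [[0,0,-1],[0,0,0]],
  [[0,0,-1],[0,0,0]],
  [[0,0,-1],[0,0,0]],
  [[0,0,-1],[0,0,0]],
])

```text
t: 16.88
tcp_pos: [525.7, 126.7, 94.6]
tool_rot: [-0.488, -0.512, -0.488, 0.512]
contact_force: [0.4, -1.1, 0.4]
width: 0.3
```

Emit:
step_arm([
  [[0,0,-1],[0,0,0]],
  [[0,0,-1],[0,0,0]],
  [[0,0,-1],[0,0,0]],
])

```text
t: 17.25
tcp_pos: [525.8, 129.7, 94.6]
tool_rot: [-0.488, -0.512, -0.488, 0.512]
contact_force: [-0.3, -1.8, 1.0]
width: 0.2
```

Emit:
step_arm([
  [[0,0,-1],[0,0,0]],
  [[0,0,-1],[0,0,0]],
  [[0,0,-1],[0,0,0]],
])

```text
t: 17.62
tcp_pos: [526.0, 132.7, 94.6]
tool_rot: [-0.488, -0.512, -0.488, 0.512]
contact_force: [-0.6, -2.7, -0.2]
width: 0.7
```

Emit:
step_arm([
  [[0,0,-1],[0,0,0]],
  [[0,0,-1],[0,0,0]],
])

```text
t: 17.88
tcp_pos: [525.9, 133.4, 94.6]
tool_rot: [-0.488, -0.512, -0.487, 0.513]
contact_force: [0.7, -7.1, 1.7]
width: 0.3
```

Emit:
step_arm([
  [[0,0,-0.5],[0,0,0]],
  [[0,0,-0.5],[0,0,0]],
])

```text
t: 18.12
tcp_pos: [525.9, 134.1, 94.5]
tool_rot: [-0.488, -0.512, -0.487, 0.513]
contact_force: [-0.5, -7.2, 2.1]
width: 0.4
```

Emit:
step_arm([
  [[0,0,-0.5],[0,0,0]],
  [[0,0,0],[0,0,0]],
])

```text
t: 18.38
tcp_pos: [525.9, 134.6, 94.6]
tool_rot: [-0.488, -0.512, -0.487, 0.513]
contact_force: [0.4, -6.3, 2.0]
width: 0.6
```

Now climbing the ramp at 6–7 N. I'll continue gently.

Emit:
step_arm([
  [[0,0,-0.6],[0,0,0]],
  [[0,0,-0.6],[0,0,0]],
  [[0,0,-0.6],[0,0,0]],
])

```text
t: 18.75
tcp_pos: [525.9, 136.0, 94.6]
tool_rot: [-0.488, -0.511, -0.487, 0.513]
contact_force: [1.0, -8.1, 2.1]
width: 0.3
```

Emit:
step_arm([
  [[0,0,-0.6],[0,0,0]],
  [[0,0,-0.6],[0,0,0]],
  [[0,0,-0.6],[0,0,0]],
])

```text
t: 19.12
tcp_pos: [526.0, 137.5, 94.6]
tool_rot: [-0.488, -0.511, -0.487, 0.513]
contact_force: [-0.5, -9.2, 3.6]
width: 0.4
```

Emit:
step_arm([
  [[0,0,-0.6],[0,0,0]],
  [[0,0,-0.6],[0,0,0]],
  [[0,0,-0.6],[0,0,0]],
])

```text
t: 19.5
tcp_pos: [526.0, 138.9, 94.5]
tool_rot: [-0.488, -0.511, -0.487, 0.514]
contact_force: [-0.4, -9.7, 3.2]
width: 0.6
```

Emit:
step_arm([
  [[0,0,-0.6],[0,0,0]],
  [[0,0,-0.6],[0,0,0]],
])

```text
t: 19.75
tcp_pos: [526.1, 139.9, 94.6]
tool_rot: [-0.488, -0.511, -0.487, 0.514]
contact_force: [-0.0, -9.7, 4.5]
width: 0.4
```

Emit:
step_arm([
  [[0,0,-0.6],[0,0,0]],
  [[0,0,-0.6],[0,0,0]],
])

```text
t: 20.0
tcp_pos: [526.1, 141.0, 94.5]
tool_rot: [-0.488, -0.511, -0.487, 0.514]
contact_force: [0.1, -11.2, 5.1]
width: 0.1
```

Emit:
step_arm([
  [[0,0,-0.6],[0,0,0]],
  [[0,0,-0.5],[0,0,0]],
])

```text
t: 20.25
tcp_pos: [526.5, 143.9, 94.7]
tool_rot: [-0.488, -0.512, -0.487, 0.513]
contact_force: [-0.3, -3.6, 3.3]
width: 0.5
```

Emit:
step_arm([
  [[0,0,-0.5],[0,0,0]],
  [[0,0,-0.5],[0,0,0]],
])

```text
t: 20.5
tcp_pos: [526.7, 145.9, 94.7]
tool_rot: [-0.488, -0.512, -0.488, 0.512]
contact_force: [0.0, -5.2, 3.5]
width: 0.4
```

On the flat now (force down to 4–5 N). I'd expect the edge near TCP y≈158.

Emit:
step_arm([
  [[0,0,-1],[0,0,0]],
  [[0,0,-1],[0,0,0]],
  [[0,0,-1],[0,0,0]],
])

```text
t: 20.88
tcp_pos: [526.8, 149.1, 94.6]
tool_rot: [-0.488, -0.512, -0.488, 0.512]
contact_force: [0.1, -4.4, 3.1]
width: 0.4
```

Emit:
step_arm([
  [[0,0,-1],[0,0,0]],
  [[0,0,-1],[0,0,0]],
  [[0,0,-1],[0,0,0]],
])

```text
t: 21.25
tcp_pos: [526.9, 152.1, 94.6]
tool_rot: [-0.488, -0.512, -0.488, 0.512]
contact_force: [0.4, -4.6, 4.0]
width: 0.7
```

Emit:
step_arm([
  [[0,0,-0.6],[0,0,0]],
  [[0,0,-0.6],[0,0,0]],
])

```text
t: 21.5
tcp_pos: [527.0, 153.3, 94.6]
tool_rot: [-0.488, -0.512, -0.488, 0.512]
contact_force: [0.0, -4.7, 3.6]
width: 0.6
```

Emit:
step_arm([
  [[0,0,-0.6],[0,0,0]],
  [[0,0,-0.6],[0,0,0]],
])

```text
t: 21.75
tcp_pos: [527.0, 154.5, 94.6]
tool_rot: [-0.488, -0.512, -0.488, 0.512]
contact_force: [0.0, -4.0, 4.4]
width: 0.7
```

Now half-millimetre steps, reading after each.

Emit:
step_arm([
  [[0,0,-0.6],[0,0,0]],
  [[0,0,-0.6],[0,0,0]],
])

```text
t: 22.0
tcp_pos: [527.1, 155.7, 94.6]
tool_rot: [-0.488, -0.512, -0.488, 0.512]
contact_force: [-0.7, -4.5, 2.4]
width: 1.0
```

Emit:
step_arm([
  [[0,0,-0.5],[0,0,0]],
  [[0,0,-0.5],[0,0,0]],
])

```text
t: 22.25
tcp_pos: [527.1, 156.7, 94.6]
tool_rot: [-0.488, -0.512, -0.488, 0.512]
contact_force: [-0.3, -3.8, 3.5]
width: 0.2
```

Emit:
step_arm([
  [[0,0,-0.5],[0,0,0]],
])

```text
t: 22.38
tcp_pos: [527.2, 157.2, 94.6]
tool_rot: [-0.488, -0.512, -0.488, 0.512]
contact_force: [-0.4, -4.7, 2.9]
width: 0.4
```

Emit:
step_arm([
  [[0,0,-0.5],[0,0,0]],
])

```text
t: 22.5
tcp_pos: [527.2, 157.7, 94.6]
tool_rot: [-0.488, -0.512, -0.488, 0.512]
contact_force: [-1.5, -4.1, 3.1]
width: 0.6
```

Emit:
step_arm([
  [[0,0,-0.5],[0,0,0]],
])

```text
t: 22.62
tcp_pos: [527.2, 158.2, 94.6]
tool_rot: [-0.488, -0.512, -0.488, 0.512]
contact_force: [-0.2, -4.1, 2.8]
width: 0.4
```

Emit:
step_arm([
  [[0,0,-0.5],[0,0,0]],
])

```text
t: 22.75
tcp_pos: [527.2, 158.7, 94.6]
tool_rot: [-0.488, -0.512, -0.488, 0.512]
contact_force: [0.1, -4.1, 3.9]
width: 0.7
```

Emit:
step_arm([
  [[0,0,-0.5],[0,0,0]],
])

```text
t: 22.88
tcp_pos: [527.3, 159.6, 94.6]
tool_rot: [0.488, 0.512, 0.488, -0.512]
contact_force: [-0.5, -2.0, 1.5]
width: 0.3
```

Emit:
step_arm([
  [[0,0,-0.4],[0,0,0]],
])

```text
t: 23.0
tcp_pos: [527.3, 160.3, 94.6]
tool_rot: [0.488, 0.512, 0.488, -0.512]
contact_force: [-0.6, -1.7, 1.2]
width: 0.5
```

Emit:
step_arm([
  [[0,0,0],[0,0,0]],
])

```text
t: 23.12
tcp_pos: [527.3, 160.4, 94.6]
tool_rot: [0.488, 0.512, 0.488, -0.511]
contact_force: [-0.2, -0.1, -0.3]
width: 0.4
```

The force fell to about 0, which should be the click. I'll check by camera.

```bash
python3 - <<'E'
from h import *
from plant import robot
d=robot.camera("side"); state(robot.sense())
cv2.imwrite("pics/g5.png",cv2.resize(d["image"][290:440,240:400],None,fx=4,fy=4)[:,:,::-1])
P=cloud(d);H=hsv(d);h,sa,v=[H[...,i].astype(int) for i in range(3)]
m=(h>8)&(h<22)&(sa>200)&(v>180)&(P[...,2]>78)&(P[...,1]>150)&(P[...,1]<330)&(abs(P[...,0]-528)<40);p=P[m];print(len(p),np.percentile(p,[2,50,98],axis=0).round(1))
q=p-p.mean(0);print("tab slope dz/dy",(np.linalg.lstsq(np.c_[p[:,1],np.ones(len(p))],p[:,2],rcond=None)[0][0]).round(4))
w=(sa<25)&(v>190)&(P[...,2]>78)&(P[...,2]<96)&(P[...,1]>215)&(P[...,1]<330)&(abs(P[...,0]-528)<68)&(abs(P[...,0]-528)>18);q=P[w];print("cover",len(q),np.percentile(q,[2,50,98],axis=0).round(1),np.linalg.lstsq(np.c_[q[:,1],np.ones(len(q))],q[:,2],rcond=None)[0][0].round(4))
E
```

```text
t 23.175 tcp [527.3 160.3  94.5] F [-0.4  0.3  0.3] w 0.1
[[ 2.000e-04  9.989e-01 -4.770e-02]
 [ 1.000e-03 -4.770e-02 -9.989e-01]
 [-1.000e+00  1.000e-04 -1.000e-03]]
401 [[517.7 230.9  85.7]
 [529.3 254.5  88.2]
 [540.7 276.7  90.9]]
tab slope dz/dy -0.0587
cover 2284 [[462.5 216.3  84.7]
 [507.3 247.9  87. ]
 [593.8 277.9  89.3]] 0.0093
```

View pics/g5.png

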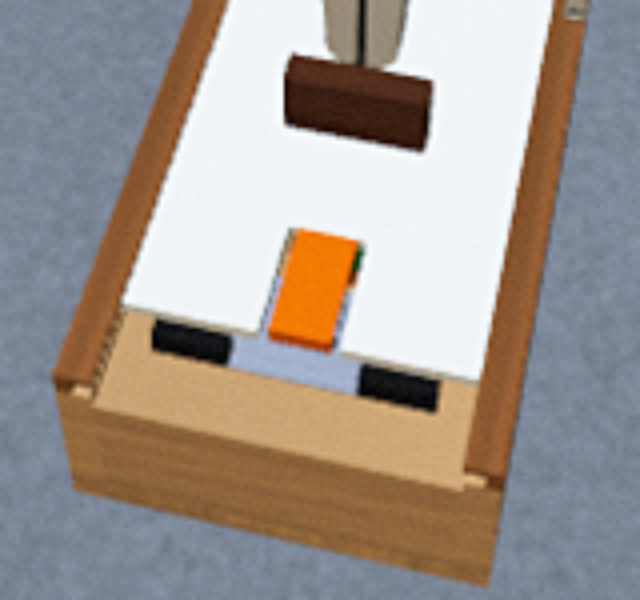

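```bash
cat > prof.py <<'E'
from h import *
from plant import robot
d=robot.camera("side"); c=robot.camera("top"); s=robot.sense(); print(s["t"],s["tcp_pos"].round(1),s["contact_force"].round(1))
for n,e in(("side",d),("top",c)):
    P=cloud(e);H=hsv(e);h,sa,v=[H[...,i].astype(int) for i in range(3)]
    x,y,z=[P[...,i] for i in range(3)]
    m=(h>8)&(h<22)&(sa>200)&(v>150)&(z>70)&(y>140)&(y<330)&(abs(x-528)<40)
    w=(sa<25)&(v>190)&(z>75)&(z<100)&(y>150)&(y<330)&(abs(x-528)<60)&(abs(x-528)>20)
    for k,q in(("tab",m),("cov",w)):
        print(n,k,int(q.sum())," ".join(f"{a}:{np.median(z[q&(y>=a)&(y<a+6)]):.1f}" for a in range(190,300,6) if (q&(y>=a)&(y<a+6)).sum()>3))
    k=(z>110)&(z<126)&(v<140)&(abs(x-528)<36)&(y>140)&(y<220)&(sa>80)&(e["z_map"]>0)
    if k.sum()>20: print(n,"handle",k.sum(),np.median(P[k],0).round(1),np.percentile(y[k],[5,95]).round(1))
E
python3 prof.py
```

```text
23.275 [527.3 160.1  94.5] [-0.   0.1 -0.5]
side tab 426 226:86.2 232:87.4 238:87.5 244:87.6 250:88.1 256:88.5 262:88.5 268:89.1 274:88.9
side cov 3197 190:86.5 196:86.5 202:86.4 208:86.6 214:86.6 220:86.7 226:86.9 232:86.7 238:86.8 244:86.8 250:87.0 256:87.2 262:87.0 268:87.0 274:87.3 280:88.5
side handle 375 [525.  182.1 119.6] [172.6 186.1]
top tab 0 
top cov 49
```

The tab is still about 2 mm up: tip z≈89 against cover 87.2, slope ≈0.04. That puts it partway down the ledge's back, so I'll keep nudging.

Emit:
step_arm([
  [[0,0,-0.4],[0,0,0]],
])

```text
t: 23.4
tcp_pos: [527.3, 160.2, 94.6]
tool_rot: [0.488, 0.512, 0.488, -0.512]
contact_force: [0.1, 0.3, -0.1]
width: 0.7
```

Emit:
step_arm([
  [[0,0,-0.4],[0,0,0]],
])

```text
t: 23.52
tcp_pos: [527.3, 160.4, 94.6]
tool_rot: [0.488, 0.512, 0.488, -0.512]
contact_force: [0.1, -0.0, 1.0]
width: 0.5
```

```bash
python3 prof.py
```

```text
23.625 [527.3 160.4  94.6] [ 0.1  0.5 -0.1]
side tab 426 226:86.3 232:87.1 238:87.3 244:87.9 250:88.0 256:88.3 262:89.0 268:89.2 274:88.7
side cov 3192 190:86.5 196:86.5 202:86.6 208:86.6 214:86.5 220:86.7 226:86.8 232:87.1 238:86.8 244:87.0 250:86.8 256:87.0 262:86.9 268:87.2 274:87.3 280:88.3
side handle 377 [525.3 182.1 119.4] [172.4 186. ]
top tab 0 
top cov 53
```

Emit:
step_arm([
  [[0,0,-0.4],[0,0,0]],
])

```text
t: 23.75
tcp_pos: [527.3, 160.5, 94.6]
tool_rot: [-0.488, -0.512, -0.488, 0.512]
contact_force: [-0.4, -1.3, -0.7]
width: 0.2
```

Emit:
step_arm([
  [[0,0,-0.4],[0,0,0]],
])

```text
t: 23.88
tcp_pos: [527.4, 161.0, 94.6]
tool_rot: [-0.488, -0.512, -0.488, 0.512]
contact_force: [-0.2, -0.3, 0.2]
width: 0.5
```

Emit:
step_arm([
  [[0,0,-0.4],[0,0,0]],
])

```text
t: 24.0
tcp_pos: [527.4, 161.7, 94.6]
tool_rot: [0.488, 0.512, 0.488, -0.512]
contact_force: [0.2, -0.5, -0.0]
width: 0.6
```

Emit:
step_arm([
  [[0,0,-0.4],[0,0,0]],
])

```text
t: 24.12
tcp_pos: [527.4, 161.7, 94.6]
tool_rot: [-0.488, -0.512, -0.488, 0.512]
contact_force: [-0.7, -2.2, 0.8]
width: 0.7
```

```bash
python3 prof.py
```

```text
24.225 [527.4 161.7  94.6] [-0.4 -1.8  1.4]
side tab 421 226:84.8 232:85.4 238:85.5 244:85.6 250:85.3 256:86.0 262:85.8 268:85.6 274:85.7
side cov 3227 190:85.5 196:85.6 202:85.6 208:85.8 214:85.7 220:85.5 226:85.5 232:85.6 238:85.6 244:85.6 250:85.7 256:85.5 262:85.6 268:85.6 274:85.7 280:86.4
side handle 362 [525.2 183.1 118.9] [174.3 187.1]
top tab 0 
top cov 86
```

Now the tab is level with the cover (both 85.6) and the cover has sunk back onto its rails, so it has clicked. I'll back off and check.

Emit:
step_arm([
  [[0,0,2],[0,0,0]],
  [[0,0,8],[0,0,0]],
  [[0,0,10],[0,0,0]],
  [[-30,0,0],[0,0,0]],
  [[-50,0,20],[0,0,0]],
  [[-50,0,50],[0,0,0]],
  [[0,0,50],[0,0,0]],
  [[0,0,50],[0,0,0]],
])

```text
t: 25.22
tcp_pos: [518.3, -24.4, 219.6]
tool_rot: [0.488, 0.512, 0.487, -0.512]
contact_force: [-0.6, -0.8, 0.5]
width: 0.7
```

Emit:
step_arm([
  [[0,0,50],[0,0,0]],
  [[0,0,50],[0,0,0]],
  [[0,0,0],[0,0,0]],
  [[0,0,0],[0,0,0]],
])

```text
t: 25.72
tcp_pos: [513.3, -122.0, 218.8]
tool_rot: [0.487, 0.512, 0.488, -0.512]
contact_force: [0.3, 0.6, -0.6]
width: 0.6
```

```bash
python3 prof.py; python3 - <<'E'
from h import *
from plant import robot
for n in("side","top"):
    c=robot.camera(n); np.savez(n+"9.npz",**c)
    if n=="side": d=c
cv2.imwrite("pics/g6.png",np.hstack([cv2.resize(c["image"][180:360,90:290],None,fx=2,fy=2),cv2.resize(d["image"][240:420,220:420],None,fx=2,fy=2)])[:,:,::-1])
E
python3 m.py 9
```

```text
25.825 [ 513.7 -120.8  218.8] [-0.2  0.1  0.4]
side tab 417 226:84.2 232:85.5 238:85.4 244:85.3 250:86.0 256:85.7 262:85.2 268:85.7 274:85.8
side cov 3218 190:85.7 196:85.6 202:85.7 208:85.5 214:85.6 220:85.5 226:85.7 232:85.4 238:85.5 244:85.6 250:85.6 256:85.7 262:85.5 268:85.6 274:85.6 280:86.5
side handle 361 [525.7 183.  119. ] [174.3 187.3]
top tab 346 232:86.6 238:86.0 244:86.5 250:86.0 256:85.9 262:86.5 268:86.1 274:86.1
top cov 3266 190:86.6 196:86.4 202:86.4 208:86.4 214:86.5 220:86.0 226:86.3 232:86.4 238:86.2 244:86.8 250:86.5 256:86.4 262:86.3 268:86.3 274:86.6
top handle 326 [529.3 175.9 120.1] [170.  183.1]
top handle 340 z 119.9 med [529.4 176.1 119.9] rect [529.6 177. ] [14.1 59.3] 87.5
top tab 347 z 86.3 med [534.  253.6  86.3] rect [533.4 254.4] [45.9 22.7] 89.36
top cover 8390 z 86.3 med [514.6 148.3  86.3] rect [519.4 166.2] [236.2 131.7] 87.4
side red 91 ztop 60.8 med [ 617.5 -321.9   59.2] circ 617.0 -322.5 r 18.9
side black 187 ztop 366.5 med [ 591.  -153.7  366.7] circ 514.4 -153.7 r 89.3
side handle 373 z 118.8 med [524.6 183.  118.8] rect [525.2 180.3] [15.9 59.5] 85.96
side tab 414 z 85.5 med [529.5 256.   85.5] rect [530.1 255.4] [50.2 25.5] 88.55
side cover 7125 z 85.6 med [510.1 178.7  85.6] rect [517.3 164.3] [232.9 136.6] 87.13
```

View pics/g6.png

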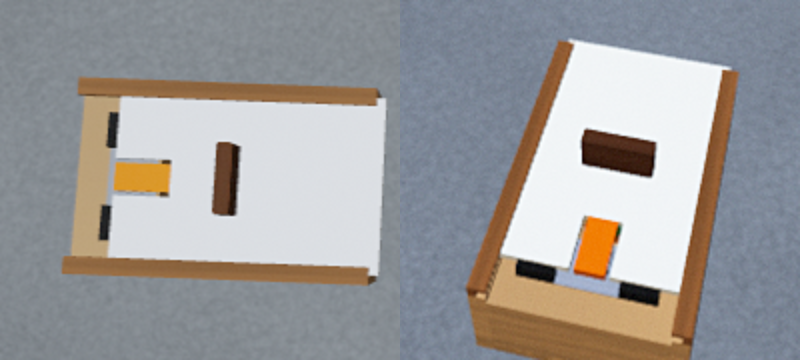

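The cover is shut, with the leading edge at the dark stops. The tab is flat at (142,177) in the top crop and (598,245) in the side crop, and the arm is clear. Handing in.

```bash
python3 -c "
from plant import robot
print(robot.finish_job())"
```

```text
the job is handed in; nothing more can be done
None
```

The job is handed in at about 26 s of the 72 s allowed; it reports no verdict. The green-capped jar stands inside the keeper and the cover is shut with its tab behind the catch.

- **Jar:** I set it down at about keeper x = +20 mm. After I let go, the camera showed it upright, with the cap top at z ≈ 72–75 mm against the expected 72. Once the cover was shut only a glimpse of its cap showed through the tab slot, so I could not check it again fully.
- **Cover push:** I pushed the handle with closed fingers. The force was about 2–3 N sliding, up to 11 N on the ramp, about 4–5 N on the flat, then near 0. The highest push I read was 11.2 N, but forces are only read at the end of each move.
- **Click:** When the force first fell to about 0, the camera showed the tab still about 0.04 rad up. I pushed about 1.5 mm further until it dropped.
- **Last checks:** After backing off, the tab and cover were level in both views to within about 0.5 mm. The handle was at keeper x ≈ −11 mm, where the limit is ±13, and the catch strip looked shifted about −10 mm. The measured force on the arm was about 0.
- **Disagreements:** The two cameras differ by about 4 mm in world x, so I averaged them.
- **Other jars and tin:** The red jar was seen back at its starting place. My final colour check did not pick out the black jar, because the arm was in the way, and I did not re-measure the tin. The arm stayed well clear of both.

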